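# Close up a row of border blocks in the galley and latch it

## Robot

A 6-joint arm with a two-finger parallel gripper is mounted at the origin on a cart in front of the work surface, level with it; the furniture and walls round the work are solid. World frame = base frame: x ahead of the robot, y to its left, z up, the work surface at z = 0. Lengths are in m, angles in rad, forces in N, time in s.
With the tool pointing down it reaches from about 0.275 to 0.85 m from the base axis. Payload 19 kg.
Tool frame: the origin (TCP) lies midway between the tips of the shut fingers; the grasp point (between the pads) lies ctrl.tcp_to_grasp behind it (ctrl.tcp_to_grasp is the distance from the TCP to the grasp point, in m); z points along the fingers, y is the line along which they close (so a half turn about z gives the same grasp; the last joint's range is limited). The gripper opens to 85 mm and grips with 20 to 120 N. Pads are 22 mm wide; open, the fingers measure 114 mm over their backs; the gripper's body (76 mm by 85 mm) begins 54 mm behind the grasp point. The pads swing forward as they close: fully open they stand 13 mm farther back than shut.
Start: joints at [-1.389, 0.15, 1.437, -0, 1.554, -0.134], TCP at [0.179, -0.547, 0.231] pointing down, gripper open.
Joint ranges: [-2.8, 2.8], [-0.68, 2.1], [0.12, 2.68], [-1.39, 4.53], [0.16, 2.79], [-2.81, 2.81]. Speed limits (rad/s): [1.89, 1.89, 2.22, 3.01, 3.01, 3.01].

## Interface

Orientations are given as a unit quaternion [x, y, z, w].
In Python, from bench import ctrl gives the robot as it stands.
- The arm moves only by the tool drive_tool, never from a script. Its arguments are lists of equal length, an entry for each row: "xyz": the shift along the tool's x, y, z as a fraction of full scale, a list of three; "yaw": the turn about the tool's z as a fraction of full scale; "gripper": the closure, from 0 (fully open) to 1 (shut). A call has 1 to 12 rows; each row shifts and turns the commanded pose from where the row before left it, along the tool's axes as they then stand; what a row does not reach is not made up. Full scale, the value 1, is 5 cm for a shift and 5 degrees for a turn. A row lasts 1/10 s, in which the tool goes at most 50 mm and 8.59 degrees, less where a joint would pass 70% of its speed; a pose out of reach is approached as far as the arm can. A call with a number of a shift or a turn outside -1 to 1 is refused whole. A call with a gripper value outside its range is refused whole. The fingers move at their own pace and stop on an object; "squeeze" is the grip in N (left out, the last holds). Time passes only in rows, so rows that do not move let the fingers close. It gives the time, the measured TCP pose, the force, the opening and the grip force at its end, in the units of the state.
- ctrl.get_obs(): the state, without advancing time (a new reading comes with each control period).
- ctrl.get_image(name): name is "scene" or "side" or "wrist"; returns the picture (384x512x3 uint8, red, green, blue); there is no depth.
- ctrl.camera_model(name): a dict with "K" (3x3 intrinsics, pixels), "dist" ([k1, k2, p1, p2, k3] as OpenCV has them; the pictures are not rectified), "xyz" and "rotation" of the camera in the world; the wrist camera has in their place "tool_from_camera" (4x4, takes a point from camera to tool coordinates, whose origin is the TCP and whose axes are the flange's). Camera axes: x right, y down, z forward; pixel columns grow to the right and rows downward; lengths in m; the calibration is good to about 2 mm. A picture is of the moment at which its call begins: read the wrist's pose just before it. camera_model takes no time and is no camera call.
- ctrl.close_job(): hands the job in; it is judged then, once.
The state is a dict: "time": time; "q": joint angles; "joint_vel": joint speeds; "joint_efforts": joint torques, N m; "position": TCP position; "tool_rot": TCP orientation; "wrist_force": force on the tool from outside, world axes, zero at the start; "torque": the same for the moment, N m; "finger_gap": finger opening in m; "grip_force": force on a finger pad.
Only numpy, scipy, OpenCV 4.12 (cv2) and the standard library are available. Lean on these libraries where they do the work, as an engineer would, in place of code of your own. Each camera call takes 0.05 s, during which the arm holds its last target. There are 200 camera calls.

## Task

Push the four linocut border blocks along the galley's rails as one row, from behind the last block, until the first is hard against the head stop and no gaps are left. Then swing the brass latch bar fully across behind the last block so that the row cannot slip back. Only push, with the fingertips or the outside of the fingers: grip and lift nothing, do not let the row come apart, and leave the ink tin, the loupe and the brayer alone.

Things in the scene. Friction and masses are not known exactly. Their poses are not given: they have to be found in the camera images.
- galley: narrow steel tray, fixed on the bench. Origin at the channel's middle on the bench top; x runs along the channel to the head stop, y across it to the latch pivot's side. Floor 3 mm thick; channel 79 mm wide; side rails 8 mm thick, tops 14 mm above the bench. A 24 mm high head stop closes the channel at x = +150 mm; the end at x = -150 mm is open
- head_stop (a point): middle of the face of the head stop that the first block must meet, 19 mm above the bench
- block_1: wooden printing block with a brown lino face inked dark blue, 45 mm long (x, along the channel to the head stop), 76 wide (y), 32 high, about 0.1 kg; origin at the centre of its underside. First of the row, next to the head stop: at home its origin is at x = +127.5 mm in the galley's frame
- block_2: wooden printing block with a brown lino face inked dark blue, 45 mm long (x, along the channel to the head stop), 76 wide (y), 32 high, about 0.1 kg; origin at the centre of its underside. Second of the row, touching block_1
- block_3: wooden printing block with a brown lino face inked dark blue, 45 mm long (x, along the channel to the head stop), 76 wide (y), 32 high, about 0.1 kg; origin at the centre of its underside. Third of the row, touching block_2
- block_4: wooden printing block with a brown lino face inked dark blue, 45 mm long (x, along the channel to the head stop), 76 wide (y), 32 high, about 0.1 kg; origin at the centre of its underside. Last of the row, the one to push on; at home its origin is at x = -7.5 mm in the galley's frame. At the start the whole row stands 55 to 95 mm short of home
- latch (a joint): angle a of the latch bar, rad: 0 = fully shut, straight across the channel behind the last block (hard stop); starts open at 1.6 to 1.95, beside the channel. The bar points from its pivot along (-sin a, -cos a) in the galley's x, y. Light friction (about 1 N at the knob) holds it. Shut, it clears a row that is home by 3 mm; a row not home is in its way
- latch_pivot (a point): the vertical pivot of the latch bar, on the side rail at x = -38 mm, y = +50 mm in the galley's frame. The brass bar is 10 mm wide, reaches 98 mm from the pivot, and lies 17 to 24 mm above the bench
- latch_knob (a point): middle of the upright black knob on the latch bar, 75 mm from the pivot; up to 17 mm across, it stands from 24 to 46 mm above the bench (this point at 36 mm)
- ink_tin: red ink tin, 70 mm across, 48 mm high, loose; origin at the centre of its underside. Leave alone
- loupe: black stand loupe, 37 mm across, 35 mm high, loose; origin at the centre of its underside. Leave alone
- brayer: ink brayer (black roller, wooden handle), 121 x 168 x 37 mm, loose; origin at the centre of its underside. Leave alone

How it is judged:
By the outcome, as a careful person would: the job done as asked, in the order asked, and still so for the second after the job is handed in, with the robot touching nothing.
It also fails if it takes over 48 s, if anything falls off the work surface, if the arm or the gripper's body presses on something with over 40 N, if the wrist force passes 120 N, or if a joint passes its speed limit or range.

## Working session

There is one attempt and no reset: what is moved stays moved. The work goes in short steps, Python scripts to look and compute and a tool call to move; the robot and the scene stay as the last step left them, time stands still between calls to the robot, and variables do not carry over. Pictures are saved under pics/ and viewed, at most 10 in all, crops included, and the job is handed in when it is done.

Besides the shell and the picture viewer there is one more tool, called by a JSON object that holds its "name" and its "arguments". drive_tool: Moves the arm, as the interface text tells. Shift numbers are shares of 5 cm and turn numbers shares of 5 degrees, none past 1 either way. Its arguments: {"type":"object","properties":{"xyz":{"type":"array"},"yaw":{"type":"array"},"gripper":{"type":"array"},"squeeze":{"type":"number"}},"required":["xyz","yaw","gripper"]}

```bash
mkdir -p pics; ls; python3 - <<'E'
from bench import ctrl
import cv2,numpy as np
o=ctrl.get_obs();print({k:np.round(v,3) for k,v in o.items()}, ctrl.tcp_to_grasp)
a=ctrl.get_image("scene");b=ctrl.get_image("side")
np.save('scene.npy',a);np.save('side.npy',b)
cv2.imwrite('pics/a.png',cv2.resize(a,(800,600))[:,:,::-1]);cv2.imwrite('pics/b.png',cv2.resize(b,(800,600))[:,:,::-1])
for n in("scene","side","wrist"):print(n,ctrl.camera_model(n))
E
```

```text
pics
{'time': np.float64(0.0), 'q': array([-1.389,  0.151,  1.438,  0.   ,  1.554, -0.134]), 'joint_vel': array([ 0.001, -0.001, -0.001,  0.001,  0.001, -0.001]), 'joint_efforts': array([ 1.0000e-03, -7.1304e+01, -5.7087e+01,  0.0000e+00,  9.0000e-03,
        0.0000e+00]), 'position': array([ 0.179, -0.546,  0.231]), 'tool_rot': array([ 0.988,  0.157, -0.   , -0.001]), 'wrist_force': array([-1.2  , -0.055, -0.499]), 'torque': array([ 0.01 ,  0.002, -0.02 ]), 'grip_force': np.float64(0.0), 'finger_gap': np.float64(0.085)} 0.0187
scene {'K': array([[376.46976938,   0.        , 246.81279763],
       [  0.        , 376.46976938, 190.73578087],
       [  0.        ,   0.        ,   1.        ]]), 'dist': array([0.01050906, 0.        , 0.        , 0.        , 0.        ]), 'xyz': array([ 0.30026958, -0.47560959,  0.61749033]), 'rotation': array([ 0.88548156, -0.21069747,  0.08811562, -0.40467841])}
side {'K': array([[367.07304678,   0.        , 254.54361193],
       [  0.        , 367.07304678, 193.90778763],
       [  0.        ,   0.        ,   1.        ]]), 'dist': array([-0.01654537,  0.        ,  0.        ,  0.        ,  0.        ]), 'xyz': array([ 0.50776062, -0.56568878,  0.56964642]), 'rotation': array([ 0.89118226, -0.06052795,  0.02676015, -0.4487922 ])}
wrist {'K': array([[268.11714111,   0.        , 254.19840876],
       [  0.        , 268.11714111, 193.91660039],
       [  0.        ,   0.        ,   1.        ]]), 'dist': array([-0.01064838,  0.        ,  0.        ,  0.        ,  0.        ]), 'tool_from_camera': array([[-2.50097967e-04, -9.58080819e-01, -2.86497962e-01,
         7.26451371e-02],
       [ 9.99999878e-01, -3.61884021e-04,  3.37231727e-04,
         5.30730900e-04],
       [-4.26774284e-04, -2.86497843e-01,  9.58080792e-01,
        -1.42957104e-01],
       [ 0.00000000e+00,  0.00000000e+00,  0.00000000e+00,
         1.00000000e+00]])}
```

View pics/a.png

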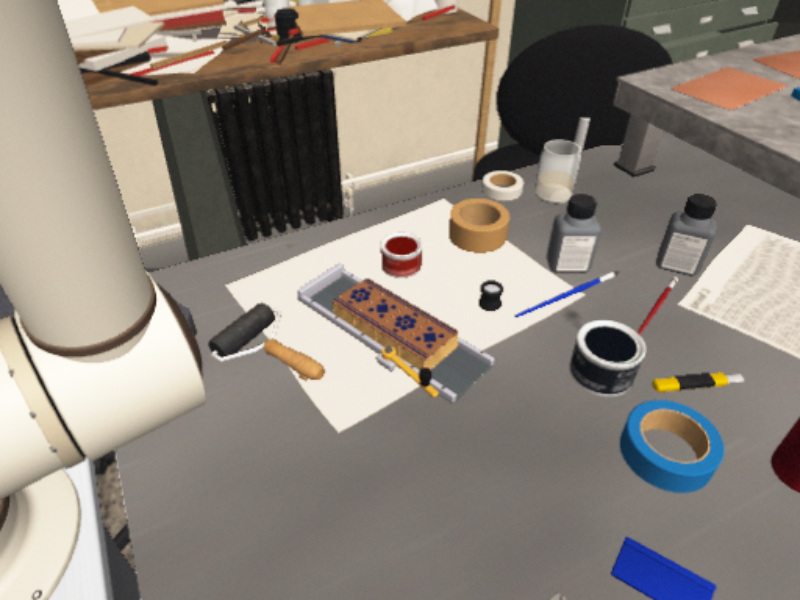

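View pics/b.png

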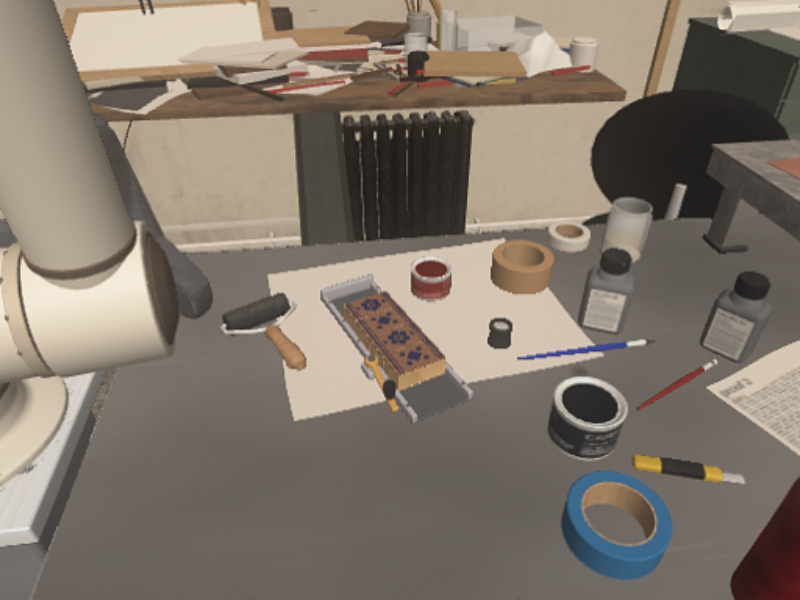

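Both pictures show the galley with its head stop at the far left (scene ≈(320,280)/800 px wide) and its open end near (475,378). The row sits mid-channel and the latch lies open on the robot's side, with its knob at (425,376). The tin, loupe and brayer are clear of the open end. I'll zoom in on both views.

```bash
python3 - <<'E'
import cv2,numpy as np
a=np.load('scene.npy')[165:260,185:320];b=np.load('side.npy')[172:272,200:305]
A=cv2.resize(a,None,fx=3.2,fy=3.2,interpolation=2);B=cv2.resize(b,None,fx=3.2,fy=3.2,interpolation=2)
im=np.zeros((max(A.shape[0],B.shape[0]),A.shape[1]+B.shape[1],3),np.uint8)
im[:A.shape[0],:A.shape[1]]=A;im[:B.shape[0],A.shape[1]:]=B;print(im.shape,A.shape)
cv2.imwrite('pics/c.png',im[:,:,::-1])
E
```

```text
(320, 768, 3) (304, 432, 3)
```

View pics/c.png

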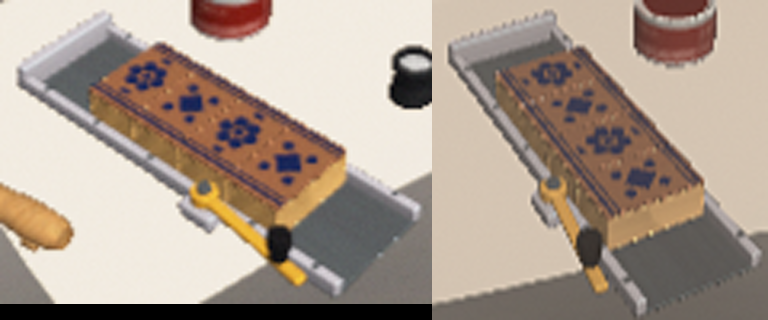

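The zoom shows the row's last-block top corners at about (275,213) and (345,153) in the left crop, and the rail ends at (335,285) and (415,210). The pivot is at (204,190) and the knob at (279,243). Next I cast rays from these picks.

```bash
cat > h.py <<'E'
import cv2,numpy as np
from scipy.spatial.transform import Rotation as R
from bench import ctrl
def ray(cam,px,z,pose=None):
    m=ctrl.camera_model(cam)
    u=cv2.undistortPoints(np.array([[px]],float),m['K'],m['dist'])[0,0]
    if cam=='wrist':
        T=m['tool_from_camera'];Rt=R.from_quat(pose[1]).as_matrix()
        C=Rt@T[:3,3]+pose[0];d=Rt@T[:3,:3]@[u[0],u[1],1]
    else: C=m['xyz'];d=R.from_quat(m['rotation']).as_matrix()@[u[0],u[1],1]
    return (C+d*(z-C[2])/d[2])[:2]
def fit(names,P):  # names in local galley coords (m) ; rigid 2D fit
    L=np.array(names);P=np.array(P);l=L-L.mean(0);p=P-P.mean(0)
    th=np.arctan2((l[:,0]*p[:,1]-l[:,1]*p[:,0]).sum(),(l*p).sum())
    c,s=np.cos(th),np.sin(th);M=np.array([[c,-s],[s,c]])
    t=P.mean(0)-M@L.mean(0);return th,M,t,P-(L@M.T+t)
E
python3 - <<'E'
from h import *
z=dict(rl=.014,rr=.014,hl=.024,hr=.024,bl=.035,br=.035,fl=.035,fr=.035,pv=.026,kn=.036,tip=.02)
A=dict(rl=(334,285),rr=(419,208),hl=(18,72),hr=(108,13),bl=(275,213),br=(345,153),fl=(91,88),fr=(157,43),pv=(204,190),kn=(279,243),tip=(302,281))
B=dict(rl=(634,307),rr=(760,258),hl=(449,47),hr=(552,15),bl=(607,217),br=(703,184),fl=(497,74),fr=(571,45),pv=(552,187),kn=(590,248),tip=(600,288))
P={}
for k in z:
    p=ray('scene',np.array(A[k])/3.2+[185,165],z[k]);q=ray('side',(np.array(B[k])-[432,0])/3.2+[200,172],z[k])
    P[k]=(p+q)/2;print(k,p.round(4),q.round(4))
d=lambda a,b:np.linalg.norm(P[a]-P[b]).round(4)
print('rail w',d('rl','rr'),'head w',d('hl','hr'),'row w',d('bl','br'),d('fl','fr'),'row len',d('fl','bl'),d('fr','br'),'len',d('rl','hl'),d('rr','hr'),'pv-kn',d('pv','kn'))
loc=[(-.15,.0475),(-.15,-.0475),(.156,.0475),(.156,-.0475),(-.038,.05)]
th,M,t,res=fit(loc,[P[k] for k in('rl','rr','hl','hr','pv')])
print('th',th,np.degrees(th),'t',t,'res',res.round(4))
for k in P:print(k,((P[k]-t)@M).round(4))
q=ctrl.get_obs()['tool_rot'];print(R.from_quat(q).as_matrix().round(3))
E
```

```text
rl [ 0.59   -0.0674] [ 0.5871 -0.0712]
rr [ 0.6759 -0.0365] [ 0.6749 -0.0408]
hl [0.4793 0.2118] [0.4801 0.2126]
hr [0.5689 0.2475] [0.5664 0.2468]
bl [ 0.5769 -0.0127] [ 0.5784 -0.0106]
br [0.6469 0.0142] [0.6468 0.0121]
fl [0.5174 0.1573] [0.5161 0.1561]
fr [0.5825 0.1823] [0.576  0.1861]
pv [0.5487 0.0348] [0.5461 0.0333]
kn [ 0.5661 -0.0372] [ 0.5638 -0.0381]
tip [ 0.5708 -0.0595] [ 0.5675 -0.058 ]
rail w 0.0921 head w 0.0946 row w 0.0735 0.0683 row len 0.179 0.1839 len 0.3018 0.3055 pv-kn 0.0738
th 1.9352749183542814 110.8830850192253 t [0.57923957 0.08550975] res [[ 0.0003  0.0023]
 [-0.0017 -0.0009]
 [ 0.0005 -0.0021]
 [-0.0004 -0.001 ]
 [ 0.0013  0.0019]]
rl [-0.148   0.0465]
rr [-0.1503 -0.0456]
hl [0.1539 0.0478]
hr [ 0.1552 -0.0468]
bl [-0.0902  0.0361]
br [-0.0917 -0.0374]
fl [0.0888 0.033 ]
fr [ 0.0922 -0.0352]
pv [-0.0367  0.0481]
kn [-0.11    0.0573]
tip [-0.1312  0.0609]
[[ 0.951  0.311 -0.   ]
 [ 0.311 -0.951  0.001]
 [ 0.    -0.001 -1.   ]]
```

Sizes agree: rail width 92 of 95 mm, row 180 mm, pivot–knob 74 of 75 mm. The galley is at (0.579, 0.0855) with heading 110.9°. The row's back face is at x≈-0.091, so it needs about 61 mm of push. The latch is at about 1.67 rad. Now moving above the open end.

{"name": "drive_tool", "arguments": {"xyz": [[0.5,-0.3,0],[0.73,-0.43,0],[0.73,-0.43,0],[0.73,-0.43,0],[0.73,-0.43,0],[0.73,-0.43,0],[0.73,-0.43,0],[0.73,-0.43,0],[0.73,-0.43,0],[0.73,-0.43,0],[0.73,-0.43,0],[0.73,-0.43,0]], "yaw": [0,0,0,0,0,0,0,0,0,0,0,-0.56], "gripper": [1,1,1,1,1,1,1,1,1,1,1,1]}}

```text
time: 1.3
position: [0.5067, -0.1734, 0.2311]
tool_rot: [0.983, 0.181, -0.0, -0.0]
wrist_force: [0.3, -1.2, 0.1]
finger_gap: -0.0003
grip_force: 0.0
```

{"name": "drive_tool", "arguments": {"xyz": [[0.6,-0.3,0],[0.8,-0.4,0.3],[0.8,-0.4,0.3],[0.6,-0.3,0.2],[0.38,-0.22,0.0],[0,0,0]], "yaw": [0,0,0,0,0,0], "gripper": [1,1,1,1,1,1]}}

```text
time: 1.9
position: [0.6264, -0.0403, 0.19]
tool_rot: [0.983, 0.183, -0.001, -0.001]
wrist_force: [-0.3, 0.2, 0.2]
finger_gap: -0.0001
grip_force: 0.0
```

```bash
python3 - <<'E'
from h import *
o=ctrl.get_obs();a=ctrl.get_image("wrist");np.save('w.npy',a);np.savez('wp.npz',p=o['position'],q=o['tool_rot'])
print(o['position'],o['tool_rot'],o['q'])
cv2.imwrite('pics/w.png',cv2.resize(a,(800,600))[:,:,::-1])
E
```

```text
[ 0.62640881 -0.04031051  0.19000176] [ 9.83196350e-01  1.82548671e-01 -7.45489961e-04 -6.03780629e-04] [-1.87224003e-01  2.77109403e-01  1.36816504e+00  5.86763112e-04
  1.49814545e+00  1.01637291e+00]
```

View pics/w.png

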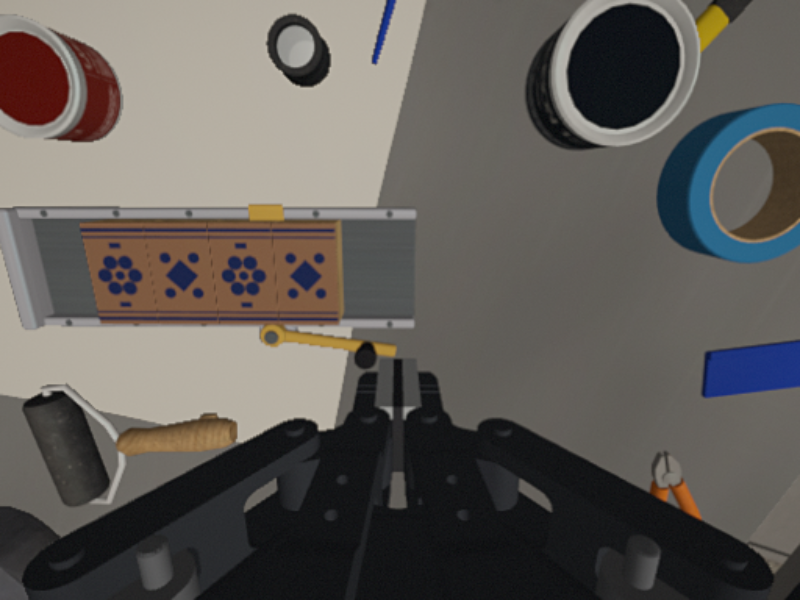

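The wrist view shows the channel level across the picture: rail ends at (415,209) and (413,327), the row's back edge at x≈338, pivot at (271,335), and knob at (365,352). I'll check these against the pose.

```bash
python3 - <<'E'
from h import *
d=np.load('wp.npz');pose=(d['p'],d['q'])
th=1.93527;t=np.array([.57924,.08551]);c,s=np.cos(th),np.sin(th);M=np.array([[c,-s],[s,c]])
pk=dict(rr=(415,209,.014),rl=(414,327,.014),pv=(271,335,.026),kn=(362,350,.046),tip=(396,350,.022),br=(337,222,.035),bl=(338,319,.035),fr=(81,222,.035),fl=(99,321,.035),hr=(2,209,.024),hl=(27,327,.024))
P={k:ray('wrist',np.array(v[:2])*.64,v[2],pose) for k,v in pk.items()}
for k in P:print(k,((P[k]-t)@M).round(4))
th,M,t,res=fit([(-.15,.0475),(-.15,-.0475),(-.038,.05)],[P[k] for k in('rl','rr','pv')])
print(np.degrees(th),t,res.round(4))
E
```

```text
rr [-0.1479 -0.0494]
rl [-0.1484  0.044 ]
pv [-0.036   0.0466]
kn [-0.1089  0.0506]
tip [-0.1339  0.0607]
br [-0.0924 -0.0418]
bl [-0.0904  0.0301]
fr [ 0.0887 -0.0417]
fl [0.0909 0.0323]
hr [ 0.1534 -0.05  ]
hl [0.1579 0.0414]
110.75692694899097 [0.58152503 0.08837691] [[ 0.0008 -0.0002]
 [-0.001  -0.    ]
 [ 0.0002  0.0002]]
```

The wrist view agrees to within 2–3 mm, so I'm descending behind the row.

{"name": "drive_tool", "arguments": {"xyz": [[0,0,0.8],[0,0,0.8],[0,0,0.8],[0,0,0.6],[0,0,0.36],[0,0,0.14],[0,0,0],[0,-0.1,0],[0,-0.1,0],[0,-0.1,0],[0,-0.1,0]], "yaw": [0,0,0,0,0,0,0,0,0,0,0], "gripper": [1,1,1,1,1,1,1,1,1,1,1]}}

```text
time: 3.05
position: [0.6184, -0.0234, 0.0169]
tool_rot: [0.983, 0.181, 0.0, 0.0]
wrist_force: [0.1, 0.3, -0.1]
finger_gap: 0.0
grip_force: 0.0
```

{"name": "drive_tool", "arguments": {"xyz": [[0,-0.08,0],[0,-0.06,0],[0,-0.06,0],[0,-0.06,0],[0,-0.06,0],[0,-0.06,0]], "yaw": [0,0,0,0,0,0], "gripper": [1,1,1,1,1,1]}}

```text
time: 3.65
position: [0.6116, -0.0062, 0.0163]
tool_rot: [0.983, 0.181, 0.0, 0.0]
wrist_force: [1.3, -2.6, 0.7]
finger_gap: -0.0001
grip_force: 1.3
```

{"name": "drive_tool", "arguments": {"xyz": [[0,-0.07,0],[0,-0.07,0],[0,-0.07,0],[0,-0.07,0],[0,-0.07,0],[0,-0.07,0],[0,-0.07,0],[0,-0.07,0],[0,-0.07,0],[0,-0.07,0],[0,-0.07,0],[0,-0.05,0]], "yaw": [0,0,0,0,0,0,0,0,0,0,0,0], "gripper": [1,1,1,1,1,1,1,1,1,1,1,1]}}

```text
time: 4.85
position: [0.5968, 0.0324, 0.0163]
tool_rot: [0.983, 0.181, -0.0, -0.0]
wrist_force: [0.6, -2.9, -0.8]
finger_gap: -0.0001
grip_force: 1.3
```

{"name": "drive_tool", "arguments": {"xyz": [[0,-0.04,0],[0,-0.04,0],[0,-0.04,0],[0,-0.04,0],[0,-0.03,0],[0,-0.03,0]], "yaw": [0,0,0,0,0,0], "gripper": [1,1,1,1,1,1]}}

```text
time: 5.45
position: [0.593, 0.0425, 0.0163]
tool_rot: [0.983, 0.181, 0.0, -0.0]
wrist_force: [1.3, -3.4, -0.6]
finger_gap: -0.0003
grip_force: 1.3
```

{"name": "drive_tool", "arguments": {"xyz": [[0,-0.02,0],[0,-0.02,0],[0,-0.02,0]], "yaw": [0,0,0], "gripper": [1,1,1]}}

```text
time: 5.75
position: [0.592, 0.0453, 0.0163]
tool_rot: [0.983, 0.181, 0.0, -0.0]
wrist_force: [1.1, -2.4, -1.5]
finger_gap: -0.0003
grip_force: 1.3
```

{"name": "drive_tool", "arguments": {"xyz": [[0,-0.02,0],[0,-0.02,0],[0,-0.02,0]], "yaw": [0,0,0], "gripper": [1,1,1]}}

```text
time: 6.05
position: [0.5919, 0.0468, 0.0168]
tool_rot: [0.983, 0.181, 0.001, 0.001]
wrist_force: [9.5, -19.3, -0.6]
finger_gap: 0.0
grip_force: 10.1
```

{"name": "drive_tool", "arguments": {"xyz": [[0,-0.02,0],[0,-0.02,0]], "yaw": [0,0], "gripper": [1,1]}}

```text
time: 6.25
position: [0.5921, 0.0472, 0.0172]
tool_rot: [0.983, 0.181, 0.002, 0.003]
wrist_force: [12.7, -33.2, 0.2]
finger_gap: -0.0
grip_force: 17.5
```

The force rose to 35 N at the expected place, so the row is home. Backing off and looking.

{"name": "drive_tool", "arguments": {"xyz": [[0,0.1,0],[0,0.2,0],[0,0.5,0],[0,0.4,-0.4],[0,0.2,-0.8],[0,0,-0.9],[0,0,-0.9],[0,0,-0.4],[0,0,0]], "yaw": [0,0,0,0,0,0,0,0,0], "gripper": [1,1,1,1,1,1,1,1,1]}}

```text
time: 7.15
position: [0.6163, -0.0158, 0.1899]
tool_rot: [0.983, 0.181, 0.002, 0.001]
wrist_force: [-0.3, 0.2, -0.1]
finger_gap: 0.0006
grip_force: 0.0
```

```bash
python3 - <<'E'
from h import *
o=ctrl.get_obs();a=ctrl.get_image("wrist");np.save('w2.npy',a);np.savez('wp2.npz',p=o['position'],q=o['tool_rot'])
print(o['position'],o['tool_rot'],o['q'])
cv2.imwrite('pics/w2.png',cv2.resize(a,(800,600),interpolation=2)[:,:,::-1])
E
```

```text
[ 0.61631373 -0.01579675  0.18988792] [9.83404576e-01 1.81408738e-01 2.44165215e-03 5.90072142e-04] [-1.50774876e-01  2.49611187e-01  1.40284685e+00  4.83723938e-04
  1.48413391e+00  1.05514209e+00]
```

View pics/w2.png

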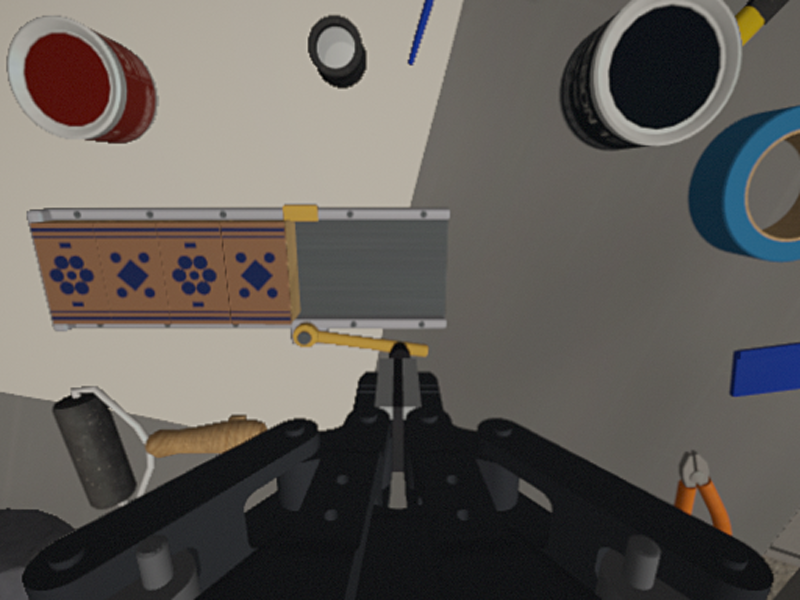

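The row sits hard against the head stop (head stop edge at x≈35, row back at x≈292 px) with no gaps. The latch hasn't moved, and its knob is at (400,350). Now going to the outer side of the knob.

{"name": "drive_tool", "arguments": {"xyz": [[-0.6,0,0],[-0.84,0,0],[-0.2,0,0.3],[0,0,0.8],[0,0,0.8],[0,0,0.8],[0,0,0.4],[0,0,0.1],[0,0,0]], "yaw": [0,0,0,0,0,0,0,0,0], "gripper": [1,1,1,1,1,1,1,1,1]}}

```text
time: 8.1
position: [0.5379, -0.0447, 0.0254]
tool_rot: [0.983, 0.181, -0.001, -0.001]
wrist_force: [-0.2, -0.3, 0.6]
finger_gap: 0.0001
grip_force: 0.0
```

```bash
cat >> h.py <<'E'
def loc(p):
    th=np.radians(110.82);c,s=np.cos(th),np.sin(th)
    return (np.array(p[:2])-[.5805,.087])@np.array([[c,-s],[s,c]])
E
python3 - <<'E'
from h import *
o=ctrl.get_obs();print(o['position'],loc(o['position']),o['wrist_force'])
a=ctrl.get_image("wrist");cv2.imwrite('pics/w3.png',a[:,:,::-1])
E
```

```text
[ 0.53794839 -0.04466326  0.02540356] [-0.10794161  0.08657056] [-0.15248817 -0.2874953   0.6239984 ]
```

View pics/w3.png

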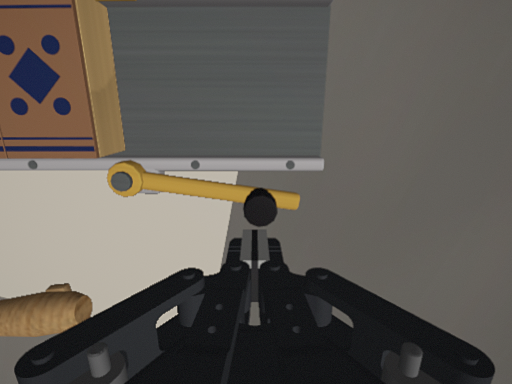

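The tool stands right behind the knob, which is at (260,207), with the finger tip at (255,235). The tip is only 1–2 mm above the bar's level, so I'm raising it 6 mm before pushing across.

{"name": "drive_tool", "arguments": {"xyz": [[0,0,-0.12],[0,0,0],[0.1,0,0],[0.12,0,0],[0.12,0,0],[0.12,-0.01,0],[0.12,-0.02,0],[0.12,-0.03,0],[0.12,-0.04,0],[0.12,-0.05,0]], "yaw": [0,0,0,0,0,0,0,0,0,0], "gripper": [1,1,1,1,1,1,1,1,1,1]}}

```text
time: 9.15
position: [0.5802, -0.0206, 0.0322]
tool_rot: [0.983, 0.181, -0.0, -0.0]
wrist_force: [-0.6, -1.0, 0.5]
finger_gap: 0.0
grip_force: 0.4
```

{"name": "drive_tool", "arguments": {"xyz": [[0.11,-0.07,0],[0.1,-0.07,0],[0.1,-0.07,0],[0.08,-0.05,0],[0,0,0]], "yaw": [0,0,0,0,0], "gripper": [1,1,1,1,1]}}

```text
time: 9.65
position: [0.5936, -0.0013, 0.0323]
tool_rot: [0.983, 0.182, -0.0, -0.0]
wrist_force: [-0.4, -1.3, 0.4]
finger_gap: 0.0001
grip_force: 0.0
```

```bash
python3 - <<'E'
from h import *
o=ctrl.get_obs();print(o['position'],loc(o['position']),o['wrist_force'])
a=ctrl.get_image("wrist");cv2.imwrite('pics/w4.png',a[:,:,::-1])
E
```

```text
[ 0.59358527 -0.00129489  0.032259  ] [-0.08718032  0.01915211] [-0.35823258 -1.25142836  0.39058891]
```

View pics/w4.png

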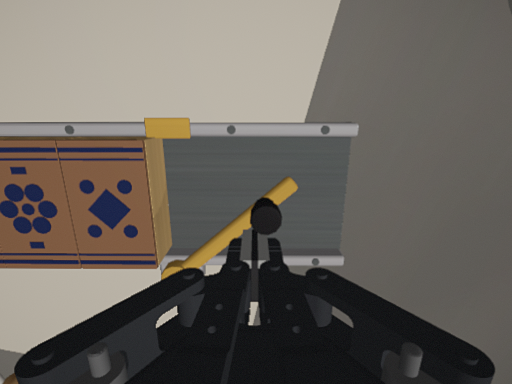

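The latch is at about 0.8 rad with the knob at (266,216), and the row hasn't moved. Now going around behind the knob to push it toward the head for the rest of the swing.

{"name": "drive_tool", "arguments": {"xyz": [[-0.24,0,0],[0,0.4,0],[0,0.44,0],[0.3,0,0],[0.4,0,0],[0,0,0],[0.01,-0.12,0],[0.02,-0.12,0],[0.03,-0.12,0],[0.04,-0.12,0],[0.04,-0.12,0],[0.04,-0.12,0]], "yaw": [0,0,0,0,0,0,0,0,0,0,0,0], "gripper": [1,1,1,1,1,1,1,1,1,1,1,1]}}

```text
time: 10.9
position: [0.6257, 0.0042, 0.033]
tool_rot: [0.983, 0.181, 0.001, 0.0]
wrist_force: [2.9, -1.7, 2.0]
finger_gap: -0.0003
grip_force: 1.4
```

{"name": "drive_tool", "arguments": {"xyz": [[0.04,-0.1,0],[0.04,-0.1,0],[0.03,-0.1,0],[0.02,-0.1,0]], "yaw": [0,0,0,0], "gripper": [1,1,1,1]}}

```text
time: 11.3
position: [0.6242, 0.0254, 0.0322]
tool_rot: [0.983, 0.181, -0.0, -0.0]
wrist_force: [1.8, -0.8, 0.2]
finger_gap: -0.0001
grip_force: 0.6
```

```bash
python3 - <<'E'
from h import *
o=ctrl.get_obs();print(o['position'],loc(o['position']),o['wrist_force'])
a=ctrl.get_image("wrist");cv2.imwrite('pics/w5.png',a[:,:,::-1])
E
```

```text
[0.62415156 0.02536764 0.03221081] [-0.07312309 -0.01889499] [ 1.77686072 -0.7992776   0.23542405]
```

View pics/w5.png

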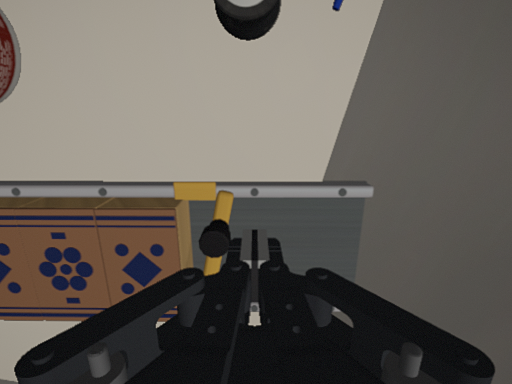

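The bar is nearly across, with its tip at (225,195) reaching the keeper at (195,190). Pushing gently on to the stop.

{"name": "drive_tool", "arguments": {"xyz": [[0.02,-0.06,0],[0.02,-0.06,0],[0,-0.05,0],[0,-0.04,0]], "yaw": [0,0,0,0], "gripper": [1,1,1,1]}}

```text
time: 11.75
position: [0.6225, 0.0356, 0.0323]
tool_rot: [0.983, 0.181, 0.0, -0.0]
wrist_force: [2.1, -1.2, -0.8]
finger_gap: 0.0002
grip_force: 0.5
```

{"name": "drive_tool", "arguments": {"xyz": [[0,-0.03,0],[0,-0.03,0]], "yaw": [0,0], "gripper": [1,1]}}

```text
time: 11.95
position: [0.6214, 0.0383, 0.0323]
tool_rot: [0.983, 0.181, 0.0, -0.0]
wrist_force: [1.3, -1.0, 0.2]
finger_gap: 0.0001
grip_force: 0.5
```

{"name": "drive_tool", "arguments": {"xyz": [[0,-0.03,0],[0,-0.03,0]], "yaw": [0,0], "gripper": [1,1]}}

```text
time: 12.15
position: [0.6206, 0.0408, 0.0324]
tool_rot: [0.983, 0.181, 0.0, 0.0]
wrist_force: [3.9, -7.6, -1.4]
finger_gap: 0.0001
grip_force: 4.8
```

{"name": "drive_tool", "arguments": {"xyz": [[0,-0.02,0],[0,-0.02,0]], "yaw": [0,0], "gripper": [1,1]}}

```text
time: 12.35
position: [0.6204, 0.0414, 0.0326]
tool_rot: [0.983, 0.181, 0.001, 0.001]
wrist_force: [6.5, -17.2, -2.6]
finger_gap: -0.0004
grip_force: 9.6
```

The force stiffened at the expected hard stop. Backing away straight, rising and checking.

{"name": "drive_tool", "arguments": {"xyz": [[0,0.1,0],[0,0.4,0],[0,0.6,0],[0,0.4,-0.6],[0,0,-1],[0,0,-1],[0,0,-0.6],[0,0,0]], "yaw": [0,0,0,0,0,0,0,0], "gripper": [1,1,1,1,1,1,1,1]}}

```text
time: 13.15
position: [0.6481, -0.0285, 0.1975]
tool_rot: [0.983, 0.181, 0.003, 0.001]
wrist_force: [0.1, 0.6, -0.3]
finger_gap: 0.0001
grip_force: 0.0
```

```bash
python3 - <<'E'
from h import *
o=ctrl.get_obs();print(o['position'],o['wrist_force'])
a=ctrl.get_image("wrist")
cv2.imwrite('pics/w6.png',cv2.resize(a,(800,600),interpolation=2)[:,:,::-1])
E
```

```text
[ 0.6480556 -0.0285183  0.197537 ] [ 0.10204328  0.58909064 -0.2566426 ]
```

View pics/w6.png

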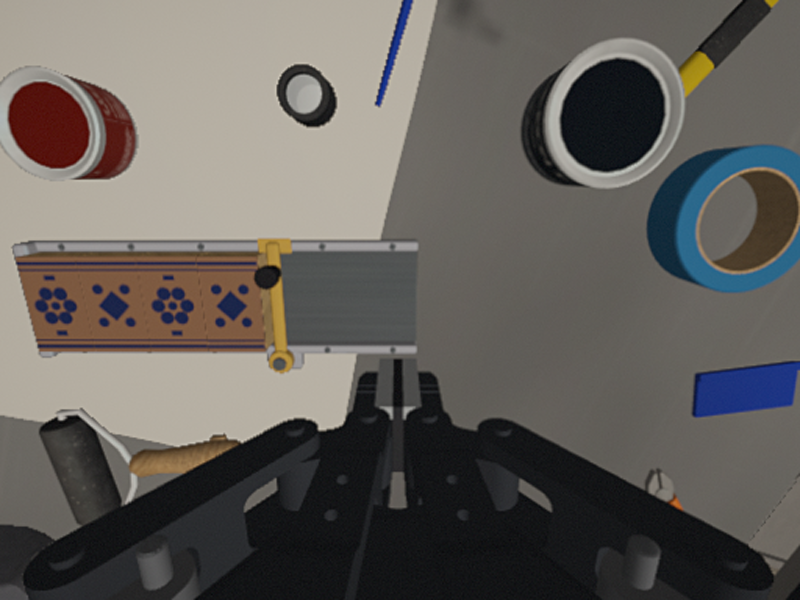

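The bar runs square across from the pivot (281,362) into the keeper (273,243), and its slight lean matches the perspective. The row is tight against the head stop, and the tin, loupe and brayer haven't moved. Handing in.

```bash
python3 -c "
from bench import ctrl
print(ctrl.close_job())"
```

```text
the job is handed in; nothing more can be done
None
```

The four blocks were pushed home against the head stop with no gaps visible, the latch bar was swung shut to its hard stop behind them, and the job was handed in at about 13 s; the tin, loupe and brayer were not touched.

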